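# Crack open the dry box under its keeper bar

### The job

The lid of the dry box sticks to its seal and tends to jump up when it lets go. First lay the loose keeper bar across the box so that it rests in the notches of both side brackets and let go of it; then lift the lid by its orange grip until the seal breaks, without knocking the lid against the bar, and finish still holding the lid just ajar, its front edge about 2 cm up, clear of the bar and steady. Do not disturb the other things on the bench.

Things in the scene. Friction and masses are not known exactly. Their poses are not given: they have to be found in the camera images.
- dry_box: White dry box fixed to the bench, 130 (x) x 170 (y) x 52 mm plus lid. Origin: centre of its underside; x points from the front (grip, dial) back to the hinge, y left, z up. Steel side brackets at y = -100 and +100 mm (10 mm thick, 50 mm wide in x, centred at x = +20 mm) each have an open notch in the top: 24 mm wide in x, floor 88 mm above the bench, flared mouth to 112 mm.
- bar_seat (a point): Point midway between the two notch floors, at (+20, 0, +88) mm in the box frame, axes as the box: the middle of the laid bar's underside belongs here, the bar along the box's y axis, either way round. The underside of the laid bar is then 20 mm above the top of the shut lid.
- lid: Grey lid, 136 x 176 x 12 mm, about 0.3 kg, hinged along its back edge, axes parallel to the box's when shut. Origin on the hinge axis (68 mm behind the box centre, 56 mm above the bench). Its top is 68 mm above the bench when shut. It falls back nearly shut when let go.
- lid_grip (a point): Centre of the upper part of the orange upright grip on the lid, the place to pinch: 113 mm in front of the hinge axis, 32 mm above the lid's underside (88 mm above the bench when shut). The grip is a block 12 mm thick (x) and 42 mm long (y), from the lid's top to 31 mm above it (99 mm above the bench when shut).
- lid_edge (a point): Middle of the lid's front lower edge, 136 mm in front of the hinge axis; 56 mm above the bench when shut.
- lid_hinge (a joint): Lid opening (rad) about the box's y axis: 0 shut, grows as the front rises (0.1 lifts the front edge 14 mm). The seal resists from the start: about 11 N straight up at the grip overcomes it, fading by about 0.05 rad; then about 2 N carries the lid. A lid let go comes to rest below 0.06. At about 0.33 it meets the laid bar.
- keeper_bar: Loose aluminium bar 250 mm long (its y axis), 16 mm wide (x), 12 mm high (z), about 0.18 kg, with a yellow sleeve round its middle 60 mm and black ends; lies flat on the bench at the right. Origin: centre of its underside.
- multimeter: Bystander: black multimeter, 150 x 68 x 43 mm, lying behind the box. Origin under its centre.
- solder_spool: Bystander: blue and white reel of solder, 65 x 58 x 40 mm. Origin under its centre.
- flux_tin: Bystander: open round tin of flux, 60 mm across, 21 mm high. Origin under its centre.
- alcohol_pump: Bystander: grey pump bottle, 66 mm across, 104 mm high, at the left. Origin under its centre.
- braid_reel: Bystander: flat yellow reel of braid, 44 x 70 x 10 mm, at the left. Origin under its centre.

How it is judged:
By the outcome, as a careful person would: the job done as asked, in the order asked, and still so for the second after the job is handed in, while the arm keeps its last pose, push and grip.
It also fails if it takes over 56 s, if anything falls off the work surface, if the arm or the gripper's body presses on something with over 40 N, if the wrist force passes 120 N, or if a joint passes its speed limit or range.

### The arm

A 6-joint arm with a two-finger parallel gripper is mounted at the origin on a cart in front of the work surface, level with it; the furniture and walls round the work are solid. World frame = base frame: x ahead of the robot, y to its left, z up, the work surface at z = 0. Lengths are in m, angles in rad, forces in N, time in s.
With the tool pointing down it reaches from about 0.325 to 0.925 m from the base axis. Payload 3.1 kg.
Tool frame: the origin (TCP) lies at the centre of the arm's flange, where the gripper is bolted on; the fingertips stand 173 mm ahead of it and the grasp point (between the pads) lies 155 mm ahead of it; z points along the fingers, y is the line along which they close (so a half turn about z gives the same grasp; the last joint's range is limited). The gripper opens to 85 mm and grips with 20 to 120 N. Pads are 22 mm wide; open, the fingers measure 114 mm over their backs; the gripper's body (76 mm by 85 mm) begins 54 mm behind the grasp point. The pads swing forward as they close: fully open they stand 13 mm farther back than shut.
Start: joints at [1.229, 0.217, 1.613, -0, 1.311, -0.112], TCP at [0.142, 0.609, 0.405] pointing down, gripper open.
Joint ranges: [-2.75, 2.75], [-0.78, 2.1], [0.31, 2.55], [-1.13, 4.27], [0.13, 2.63], [-2.58, 2.58]. Speed limits (rad/s): [2.79, 2.79, 3.14, 3.14, 3.14, 3.14].

### API

Orientations are given as [roll, pitch, yaw] about the fixed x, y, z axes, in that order (R = Rz(yaw) Ry(pitch) Rx(roll)).
In Python, from station import bot gives the robot as it stands.
- The arm moves only by the tool step_arm, never from a script. Its arguments are lists of equal length, an entry for each row: "slide": the shift along the tool's x, y, z each as a share of 100 mm, from -1 to 1, a list of three; "dr": the turn, a rotation vector about the tool's x, y, z each as a share of pi rad, from -1 to 1, a list of three. In form: {"slide": [[tx, ty, tz], ...], "dr": [[wx, wy, wz], ...]}. A call has exactly 8 rows; each row is the pose to reach, as a shift and turn from the pose commanded when the call began, along the tool's axes at that moment, turning the shorter way round; what a row does not reach only later rows make up. A row lasts 1/12 s, in which the tool goes at most 41.7 mm and 7.16 degrees, less where a joint would pass 70% of its speed; a pose out of reach is approached as far as the arm can. A call with a number of a shift or a turn outside -1 to 1 is refused whole. A call with a gripper value outside its range is refused whole. "claw" is the opening, from -1 (shut) to 1 (fully open), set as the call begins (left out, the last holds). The fingers move at their own pace and stop on an object; "force" is the grip in N (left out, the last holds). Time passes only in rows, so rows that repeat a pose let the fingers close, or fill a call up. It gives the time, the measured TCP pose, the force, the opening and the grip force at its end, in the units of the state.
- bot.get_state(): the state, without advancing time (a new reading comes with each control period).
- bot.get_image(name): name is "side" or "top"; returns a dict with "image" (480x640x3 uint8, blue, green, red), "camera_matrix" (3x3 intrinsics, pixels), "k1" (the pictures are not rectified: a ray, as slopes to the right and down, at radius r is drawn at 1 + k1 r^2 times it, then the intrinsics apply), "position" and "attitude" of the camera in the world. Camera axes: x right, y down, z forward; pixel columns grow to the right and rows downward; lengths in m; the calibration is good to about 2 mm. A picture is of the moment at which its call begins. There is no depth.
- bot.sign_off(): hands the job in; it is judged then, once.
Trained networks look in a picture, given as the dict that the camera call returned (one of the last four; its "shot" number tells which), for a name from the list of things; names that differ only in an ending like _2 or _b are one class to them, and where a whole thing is asked for, a point or a joint stands for the part that bears it (a point fixed in the world has none). Each returns a list of dicts, best first, with "confidence" (0 to 1); they miss things now and then, are a little off and sometimes report something else, mostly with a low value. They report only what shows in the picture. A call takes as long as a camera call.
- bot.search_frame(picture, thing): "extent" ([left, top, right, bottom] in pixels, round what is visible of it).
- bot.cut_out(picture, thing): "region" (480x640 bool, what is visible of it) and "extent" ([left, top, right, bottom] in pixels, round what is visible of it).
The state is a dict: "clock": time; "joint_positions": joint angles; "joint_vel": joint speeds; "joint_efforts": joint torques, N m; "tool_pos": TCP position; "ee_rot": TCP orientation; "force": force on the tool from outside, world axes, zero at the start; "wrist_torque": the same for the moment, N m; "grip_width": finger opening in m; "grasp_force": force on a finger pad.
Only numpy, scipy, OpenCV 4.12 (cv2) and the standard library are available. Lean on these libraries where they do the work, as an engineer would, in place of code of your own. Each camera call takes 0.05 s, during which the arm holds its last target. There are 200 camera calls.

## Working session

There is one attempt and no reset: what is moved stays moved. The work goes in short steps, Python scripts to look and compute and a tool call to move; the robot and the scene stay as the last step left them, time stands still between calls to the robot, and variables do not carry over. Pictures are saved under pics/ and viewed, at most 12 in all, crops included, and the job is handed in when it is done.

Besides the shell and the picture viewer there is one more tool, called as name(argument=value, ...), one argument or row to a line, values as JSON. step_arm: Moves the arm, as the interface text tells. Its arguments: {"type":"object","properties":{"slide":{"type":"array","items":{"type":"array","items":{"type":"number","minimum":-1,"maximum":1}}},"dr":{"type":"array","items":{"type":"array","items":{"type":"number","minimum":-1,"maximum":1}}},"claw":{"type":"number"},"force":{"type":"number"}},"required":["slide","dr"]}

```bash
mkdir -p pics; ls; python3 - <<'E'
from station import bot
import cv2,numpy as np
s=bot.get_state();print({k:np.round(v,3).tolist() for k,v in s.items()})
for n in("side","top"):
    p=bot.get_image(n);cv2.imwrite(f"pics/{n}0.png",p["image"])
    print(n,p["camera_matrix"],p["k1"],p["position"],p["attitude"],p["shot"])
    for t in("dry_box","keeper_bar","lid","lid_grip","multimeter","solder_spool","flux_tin"):
        print(t,[(np.round(d["extent"]).tolist(),round(d["confidence"],2)) for d in bot.search_frame(p,t)][:2])
E
```

```text
pics
{'clock': 0.0, 'joint_positions': [1.229, 0.218, 1.615, -0.0, 1.311, -0.112], 'joint_vel': [-0.002, 0.0, -0.001, 0.001, -0.002, 0.001], 'joint_efforts': [-0.001, -39.684, -30.385, -0.0, 0.01, -0.0], 'tool_pos': [0.142, 0.608, 0.403], 'ee_rot': [-3.139, -0.0, 2.912], 'force': [-0.854, 0.115, -0.213], 'wrist_torque': [0.012, 0.035, -0.037], 'grasp_force': 0.0, 'grip_width': 0.086}
side [[613.48061629   0.         321.71327781]
 [  0.         613.48061629 245.81941235]
 [  0.           0.           1.        ]] -0.07376835270714814 [0.3784925  0.89938963 1.41179743] [-2.55809829  0.00778621 -2.95082252] 1
dry_box [([300.0, 253.0, 376.0, 362.0], 0.59)]
keeper_bar [([367.0, 156.0, 395.0, 222.0], 0.76)]
lid [([307.0, 270.0, 370.0, 340.0], 0.77), ([313.0, 146.0, 328.0, 163.0], 0.33)]
lid_grip [([304.0, 269.0, 374.0, 342.0], 0.6)]
multimeter [([218.0, 242.0, 279.0, 275.0], 0.94)]
solder_spool [([280.0, 206.0, 298.0, 229.0], 0.92)]
flux_tin [([215.0, 242.0, 277.0, 276.0], 0.67), ([314.0, 145.0, 331.0, 162.0], 0.65)]
top [[501.75674338   0.         318.8947173 ]
 [  0.         501.75674338 236.04379246]
 [  0.           0.           1.        ]] -0.06410726704158114 [0.26956967 0.02621505 1.34115155] [-2.93396535 -0.0035966  -1.52263384] 2
dry_box [([216.0, 228.0, 309.0, 285.0], 0.97)]
keeper_bar [([377.0, 265.0, 465.0, 299.0], 0.82)]
lid [([224.0, 226.0, 295.0, 284.0], 0.71)]
lid_grip [([224.0, 229.0, 298.0, 285.0], 0.59)]
multimeter [([294.0, 140.0, 320.0, 190.0], 0.73)]
solder_spool [([352.0, 184.0, 370.0, 206.0], 0.84)]
flux_tin [([378.0, 269.0, 467.0, 296.0], 0.61), ([446.0, 206.0, 471.0, 229.0], 0.56)]
```

```bash
python3 - <<'E'
import cv2
a=cv2.imread("pics/top0.png")[120:320,190:480];cv2.imwrite("pics/topc.png",cv2.resize(a,None,fx=2.75,fy=2.75,interpolation=cv2.INTER_CUBIC))
a=cv2.imread("pics/side0.png")[130:380,200:420];cv2.imwrite("pics/sidec.png",cv2.resize(a,None,fx=2.4,fy=2.4,interpolation=cv2.INTER_CUBIC))
E
```

```text
(no output)
```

View pics/topc.png

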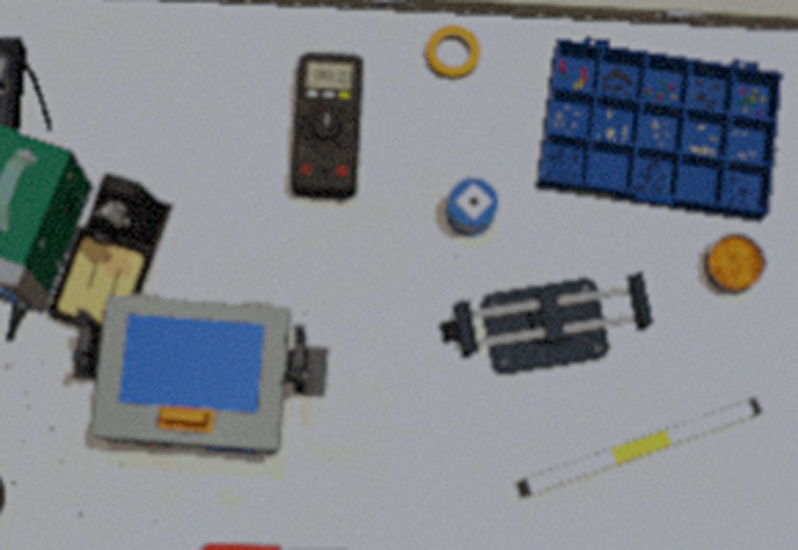

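View pics/sidec.png

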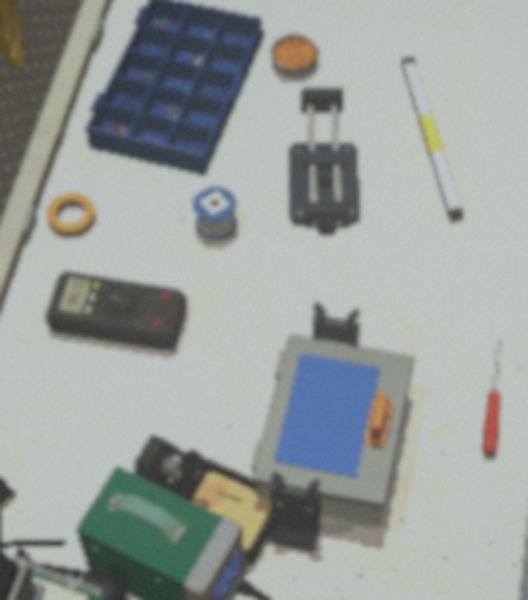

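```bash
cat > h.py <<'E'
import numpy as np,cv2
from scipy.spatial.transform import Rotation as Rn
from scipy.optimize import least_squares
class Cam:
    def __init__(s,p):
        s.K=np.array(p["camera_matrix"]);s.k1=p["k1"];s.c=np.array(p["position"]);s.R=Rn.from_euler("xyz",p["attitude"]).as_matrix();s.im=p["image"];s.p=p
    def proj(s,X):
        q=(np.atleast_2d(X)-s.c)@s.R;u=q[:,:2]/q[:,2:];u=u*(1+s.k1*(u**2).sum(1,keepdims=True))
        return u*[s.K[0,0],s.K[1,1]]+s.K[:2,2]
    def onplane(s,uv,z):
        d=cv2.undistortPoints(np.array(uv,float).reshape(-1,1,2),s.K,np.array([s.k1,0,0,0.]))[:,0]
        r=np.c_[d,np.ones(len(d))]@s.R.T
        return s.c+r*((z-s.c[2])/r[:,2])[:,None]
def tri(c1,u1,c2,u2):
    r=least_squares(lambda X:np.r_[c1.proj(X)[0]-u1,c2.proj(X)[0]-u2],[.5,0,.05]);return r.x,np.sqrt(r.cost/2)
def blob(im,lo,hi,ext):
    h=cv2.cvtColor(cv2.GaussianBlur(im,(3,3),0),cv2.COLOR_BGR2HSV);m=cv2.inRange(h,np.array(lo),np.array(hi));k=np.zeros_like(m);l,t,r,b=map(int,ext);k[t:b,l:r]=1;m=m*k
    ys,xs=np.nonzero(m);return m,np.array([xs.mean(),ys.mean()]),len(xs)
E
python3 - <<'E'
from station import bot
from h import *
np.set_printoptions(precision=4,suppress=True)
C={n:Cam(bot.get_image(n)) for n in("side","top")}
S,T=C["side"],C["top"]
for nm,lo,hi,es,et in(("yellow",(22,90,90),(35,255,255),(360,150,400,225),(375,262,470,302)),("orange",(5,110,90),(21,255,255),(345,285,372,325),(240,260,275,285)),("blue",(100,110,60),(125,255,255),(305,270,365,335),(228,230,292,275))):
    ms,us,n1=blob(S.im,lo,hi,es);mt,ut,n2=blob(T.im,lo,hi,et)
    print(nm,us,n1,ut,n2,tri(S,us,T,ut),'\n',cv2.minAreaRect(cv2.findNonZero(mt)),cv2.boxPoints(cv2.minAreaRect(cv2.findNonZero(ms))).tolist())
    if nm=="blue":
        q=[cv2.approxPolyDP(cv2.convexHull(cv2.findNonZero(m)),5,True)[:,0] for m in(ms,mt)];print(q[0].tolist(),q[1].tolist())
        print(T.onplane(q[1],.068),S.onplane(q[0],.068))
for n,c in C.items():
    for t in("keeper_bar","lid"):
        d=bot.cut_out(c.p,t)
        if d:
            cn=max(cv2.findContours(d[0]["region"].astype(np.uint8),0,2)[0],key=cv2.contourArea)
            print(n,t,d[0]["confidence"],cv2.approxPolyDP(cv2.convexHull(cn),4,True)[:,0].tolist(),cv2.minAreaRect(cn))
for c,e in((T,[(380.9,297.5),(464.5,267.6)]),(S,[(390,219.2),(370,155)])):
    print("bar ends",c.onplane(e,.012))
for n,(x0,y0,x1,y1),f in(("top",(210,220,315,295),7),("side",(295,245,385,370),4.7)):
    cv2.imwrite(f"pics/{n}z.png",cv2.resize(C[n].im[y0:y1,x0:x1],None,fx=f,fy=f,interpolation=cv2.INTER_CUBIC))
E
```

```text
yellow [379.     185.1207] 58 [422.6577 282.1802] 111 (array([ 0.4389, -0.2484,  0.0086]), np.float64(0.2891585158873527)) 
 ((422.9000549316406, 282.2000427246094), (5.375871658325195, 19.922346115112305), 71.56504821777344) [[374.79998779296875, 179.40000915527344], [379.0, 178.00001525878906], [383.20001220703125, 190.6000213623047], [379.0, 192.00001525878906]]
orange [357.6147 304.6606] 109 [257.2368 272.1447] 152 (array([0.436 , 0.1869, 0.0716]), np.float64(0.1960501115840006)) 
 ((257.0690002441406, 272.1724548339844), (19.93091583251953, 7.6401848793029785), 4.763641834259033) [[352.6922912597656, 313.5384521484375], [356.5384216308594, 294.30767822265625], [362.4999694824219, 295.5], [358.6538391113281, 314.73077392578125]]
blue [335.9101 302.7058] 1390 [259.4385 251.6252] 1553 (array([0.4906, 0.1864, 0.062 ]), np.float64(0.10439350506613042)) 
 ((259.33233642578125, 251.6793975830078), (49.69932556152344, 31.6756534576416), 4.398705959320068) [[315.3476257324219, 320.9823303222656], [324.9049377441406, 277.2917175292969], [356.2786560058594, 284.1546936035156], [346.7213439
[... 365 characters left out ...]
 [374, 182]] ((379.3650207519531, 187.20315551757812), (68.95550537109375, 7.3527140617370605), 72.25532531738281)
side lid 0.79 [[321, 269], [369, 280], [358, 339], [306, 329]] ((338.4811096191406, 303.9339599609375), (55.71656799316406, 64.43955993652344), 10.619654655456543)
top keeper_bar 0.7 [[466, 267], [379, 297]] ((422.5, 282.0000305175781), (6.640782833099365, 92.02227783203125), 71.56504821777344)
top lid 0.6 [[229, 229], [293, 232], [289, 283], [225, 278]] ((259.12298583984375, 255.14755249023438), (67.63019561767578, 52.2391242980957), 5.194429397583008)
bar ends [[ 0.3916 -0.1369  0.012 ]
 [ 0.482  -0.3604  0.012 ]]
bar ends [[ 0.3925 -0.1296  0.012 ]
 [ 0.483  -0.3572  0.012 ]]
```

View pics/topz.png

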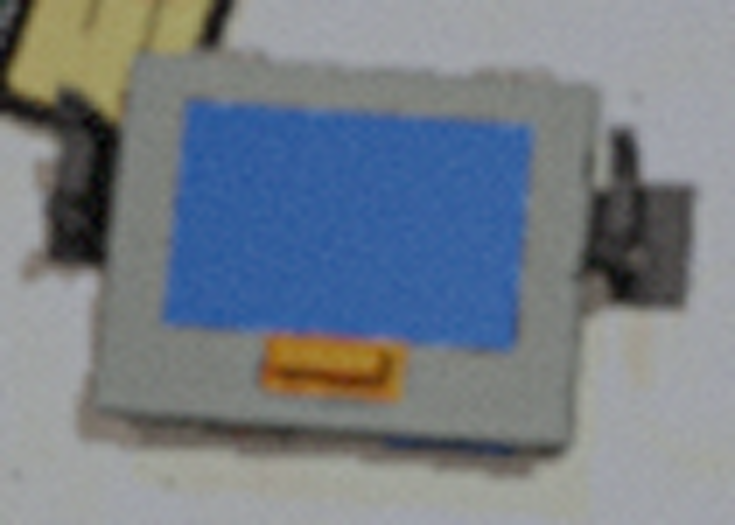

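View pics/sidez.png

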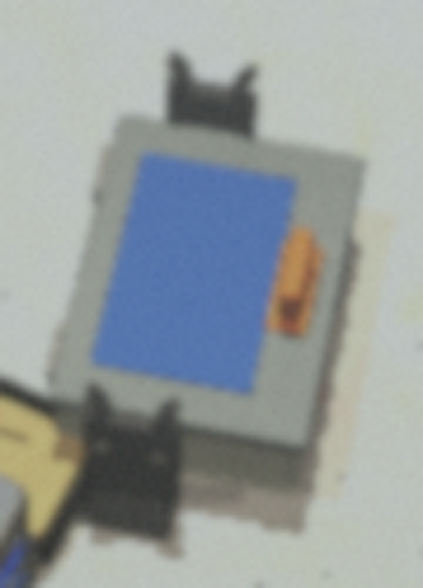

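```bash
python3 - <<'E'
from station import bot
from h import *
np.set_printoptions(precision=4,suppress=True)
C={n:Cam(bot.get_image(n)) for n in("side","top")}
S,T=C["side"],C["top"]
L=np.array([[68,88],[68,-88],[-68,-88],[-68,88]])/1e3
ut=np.array([(228.9,227.5),(295.3,231.7),(291.6,283.0),(223.6,277.4)]);us=np.array([(305.2,329.7),(320.1,269.5),(371.6,278.2),(359.1,338.6)])
def W(p,pts): 
    pts=np.atleast_2d(pts);c,s=np.cos(p[2]),np.sin(p[2]);z=pts[:,2] if pts.shape[1]>2 else np.full(len(pts),p[3])
    return np.c_[p[0]+c*pts[:,0]-s*pts[:,1],p[1]+s*pts[:,0]+c*pts[:,1],z]
for nm,use in(("both",(1,1)),("top",(0,1)),("side",(1,0))):
    f=lambda p:np.r_[use[0]*(S.proj(W(p,L))-us).ravel(),use[1]*(T.proj(W(p,L))-ut).ravel()]
    g=lambda p:f(np.r_[p,.068])
    a=least_squares(f,[.48,.18,0,.068]) if nm=="both" else least_squares(g,[.48,.18,0]);print(nm,a.x,a.cost)
    if nm=="both": b=a.x;print(least_squares(g,[.48,.18,0]).x)
# check prongs and grip
P=np.array([[-5,-100,112],[45,-100,112],[-5,100,112],[45,100,112],[-45,21,99],[-45,-21,99],[-45,0,83]])/1e3
print("side",(S.proj(W(b,P))-[295,245]+.4)*4.7);print("top",(T.proj(W(b,P))-[210,220]+.43)*7)
# bar ends triangulated
for t,s in(((380.5,297.1),(390,219.2)),((464.3,267.4),(370,155))): print(tri(S,s,T,t))
s=bot.get_state();print(s["clock"],s["tool_pos"],s["ee_rot"])
for n,x,y in(("reach bar",.4385,-.247),):print(np.hypot(x,y))
E
```

```text
both [ 0.4831  0.1848 -0.0182  0.0595] 2.6471466694327335
[ 0.4821  0.1863 -0.0183]
top [ 0.4814  0.1842 -0.0211] 1.44291358668976
side [ 0.4827  0.1888 -0.0152] 2.565231262264543
side [[256.2045  67.7097]
 [164.2151  51.6721]
 [182.0434 401.9593]
 [ 83.5771 383.378 ]
 [288.8174 290.2898]
 [303.1821 220.0826]
 [294.7835 269.6158]]
top [[615.5395 252.2255]
 [626.0246 114.6236]
 [ 55.9181 214.8024]
 [ 70.8514  78.0596]
 [270.5294 346.1023]
 [387.6419 354.0338]
 [334.2807 356.3038]]
(array([ 0.3931, -0.137 ,  0.002 ]), np.float64(0.11214434805052603))
(array([ 0.4833, -0.3612,  0.0076]), np.float64(0.0159254771225246))
1.2 [0.1423 0.6086 0.4047] [-3.1415  0.      2.9118]
0.5032804883958845
```

step_arm(
  slide=[
    [-1,-1,0],
    [-1,-1,0],
    [-1,-1,0],
    [-1,-1,0],
    [-1,-1,0],
    [-1,-1,0],
    [-1,-1,0],
    [-1,-1,0],
  ],
  dr=[
    [0,0,0],
    [0,0,0],
    [0,0,0],
    [0,0,0],
    [0,0,0],
    [0,0,0],
    [0,0,0],
    [0,0,0],
  ],
  claw=0.1,
  force=60,
)

```text
clock: 1.87
tool_pos: [0.2164, 0.4894, 0.4049]
ee_rot: [3.141, -0.0, 2.913]
force: [0.2, -0.2, -0.1]
grip_width: 0.0467
grasp_force: 0.0
```

step_arm(
  slide=[
    [-1,-1,0],
    [-1,-1,0],
    [-1,-1,0],
    [-1,-1,0],
    [-1,-1,0],
    [-1,-1,0],
    [-1,-1,0],
    [-1,-1,0],
  ],
  dr=[
    [0,0,0],
    [0,0,0],
    [0,0,0],
    [0,0,0],
    [0,0,0],
    [0,0,0],
    [0,0,0],
    [0,0,0],
  ],
)

```text
clock: 2.53
tool_pos: [0.2909, 0.3696, 0.4048]
ee_rot: [3.141, -0.0, 2.914]
force: [-0.5, 0.9, 0.0]
grip_width: 0.047
grasp_force: 0.0
```

step_arm(
  slide=[
    [-1,-1,0],
    [-1,-1,0],
    [-1,-1,0],
    [-1,-1,0],
    [-1,-1,0],
    [-1,-1,0],
    [-1,-1,0],
    [-1,-1,0],
  ],
  dr=[
    [0,0,0],
    [0,0,0],
    [0,0,0],
    [0,0,0],
    [0,0,0],
    [0,0,0],
    [0,0,0],
    [0,0,0],
  ],
)

```text
clock: 3.2
tool_pos: [0.3655, 0.2494, 0.4046]
ee_rot: [3.141, -0.001, 2.914]
force: [-1.0, 0.2, -0.7]
grip_width: 0.0473
grasp_force: 0.0
```

step_arm(
  slide=[
    [-1,-1,0],
    [-1,-1,0],
    [-1,-1,0],
    [-1,-1,0],
    [-1,-1,0],
    [-1,-1,0],
    [-1,-1,0],
    [-1,-1,0],
  ],
  dr=[
    [0,0,0],
    [0,0,0],
    [0,0,0],
    [0,0,0],
    [0,0,0],
    [0,0,0],
    [0,0,0],
    [0,0,0],
  ],
)

```text
clock: 3.87
tool_pos: [0.44, 0.1294, 0.4045]
ee_rot: [3.141, -0.001, 2.914]
force: [-0.2, 0.7, -0.3]
grip_width: 0.0468
grasp_force: 0.0
```

step_arm(
  slide=[
    [-0.23,-1,0],
    [-0.23,-1,0],
    [-0.23,-1,0],
    [-0.23,-1,0],
    [-0.23,-1,0],
    [-0.23,-1,0],
    [-0.23,-1,0],
    [-0.23,-1,0],
  ],
  dr=[
    [0,0,0],
    [0,0,0],
    [0,0,0],
    [0,0,0],
    [0,0,0],
    [0,0,0],
    [0,0,0],
    [0,0,0],
  ],
)

```text
clock: 4.53
tool_pos: [0.4402, 0.0266, 0.4047]
ee_rot: [3.141, -0.0, 2.914]
force: [0.4, -0.0, 0.2]
grip_width: 0.047
grasp_force: 0.0
```

step_arm(
  slide=[
    [-0.23,-1,0],
    [-0.23,-1,0],
    [-0.23,-1,0],
    [-0.23,-1,0],
    [-0.23,-1,0],
    [-0.23,-1,0],
    [-0.23,-1,0],
    [-0.23,-1,0],
  ],
  dr=[
    [0,0,0],
    [0,0,0],
    [0,0,0],
    [0,0,0],
    [0,0,0],
    [0,0,0],
    [0,0,0],
    [0,0,0],
  ],
)

```text
clock: 5.2
tool_pos: [0.44, -0.0761, 0.4046]
ee_rot: [3.141, -0.0, 2.914]
force: [1.0, 0.3, 0.4]
grip_width: 0.0465
grasp_force: 0.0
```

step_arm(
  slide=[
    [-0.23,-1,0],
    [-0.23,-1,0],
    [-0.23,-1,0],
    [-0.23,-1,0],
    [-0.23,-1,0],
    [-0.23,-1,0],
    [-0.23,-1,0],
    [-0.23,-1,0],
  ],
  dr=[
    [0,0,0],
    [0,0,0],
    [0,0,0],
    [0,0,0],
    [0,0,0],
    [0,0,0],
    [0,0,0],
    [0,0,0],
  ],
)

```text
clock: 5.87
tool_pos: [0.4396, -0.1786, 0.4046]
ee_rot: [3.141, -0.0, 2.914]
force: [-1.0, 0.9, -1.1]
grip_width: 0.0468
grasp_force: 0.0
```

step_arm(
  slide=[
    [-0.15,-0.65,1],
    [-0.15,-0.65,1],
    [-0.15,-0.65,1],
    [-0.15,-0.65,1],
    [-0.15,-0.65,1],
    [-0.15,-0.65,1],
    [-0.15,-0.65,1],
    [-0.15,-0.65,1],
  ],
  dr=[
    [0,0,0.305],
    [0,0,0.305],
    [0,0,0.305],
    [0,0,0.305],
    [0,0,0.305],
    [0,0,0.305],
    [0,0,0.305],
    [0,0,0.305],
  ],
)

```text
clock: 6.53
tool_pos: [0.4396, -0.2457, 0.3046]
ee_rot: [-3.141, -0.0, 1.949]
force: [-0.2, 0.1, -1.3]
grip_width: 0.0471
grasp_force: 0.0
```

```bash
cat >> h.py <<'E'
def rel(s,pos,yaw):
    R=Rn.from_euler("xyz",s["ee_rot"]);G=Rn.from_euler("xyz",[np.pi,0,yaw])
    return np.round(R.inv().apply(np.array(pos)-s["tool_pos"])/.1,3),np.round((R.inv()*G).as_rotvec()/np.pi,4)
E
python3 - <<'E'
from station import bot
from h import *
s=bot.get_state();print(s["tool_pos"],s["ee_rot"],s["clock"]);print(rel(s,[.4378,-.2465,.175],1.955))
S=Cam(bot.get_image("side"));T=Cam(bot.get_image("top"))
a=[S.im[110:270,310:450],T.im[220:340,370:510]]
cv2.imwrite("pics/g1.png",np.hstack([cv2.resize(i,(400,400)) for i in a]))
# where the fingertip midpoint and the pads should be if lowered
E
```

```text
[ 0.43958134 -0.24574832  0.30456451] [-3.14149879e+00 -4.22629607e-04  1.94927932e+00] 6.5333
(array([-1.000e-03, -1.900e-02,  1.296e+00]), array([-0.    , -0.0001, -0.0018]))
```

View pics/g1.png

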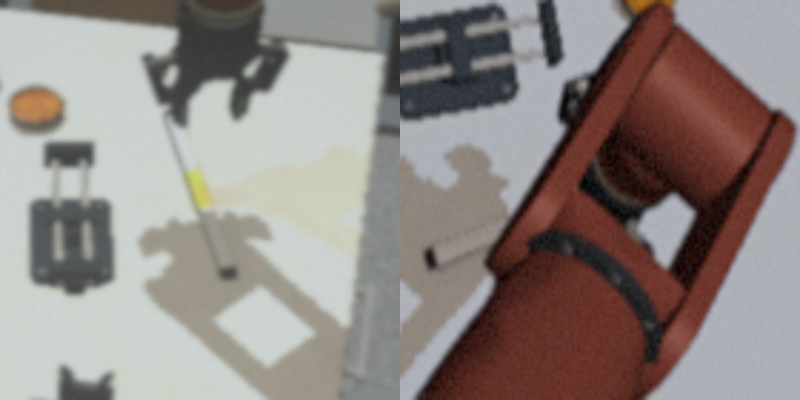

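step_arm(
  slide=[
    [0,-0.02,1],
    [0,-0.02,1],
    [0,-0.02,1],
    [0,-0.02,1],
    [0,-0.02,1],
    [0,-0.02,1],
    [0,-0.02,1],
    [0,-0.02,1],
  ],
  dr=[
    [0,0,0],
    [0,0,0],
    [0,0,0],
    [0,0,0],
    [0,0,0],
    [0,0,0],
    [0,0,0],
    [0,0,0],
  ],
)

```text
clock: 7.3
tool_pos: [0.4387, -0.248, 0.2069]
ee_rot: [3.139, 0.004, 1.954]
force: [-0.0, 0.5, -0.7]
grip_width: 0.047
grasp_force: 0.0
```

step_arm(
  slide=[
    [0,0,0.1],
    [0,0,0.15],
    [0,0,0.2],
    [0,0,0.25],
    [0,0,0.29],
    [0,0,0.29],
    [0,0,0.29],
    [0,0,0.29],
  ],
  dr=[
    [0,0,0],
    [0,0,0],
    [0,0,0],
    [0,0,0],
    [0,0,0],
    [0,0,0],
    [0,0,0],
    [0,0,0],
  ],
)

```text
clock: 7.97
tool_pos: [0.4376, -0.2474, 0.1757]
ee_rot: [3.142, 0.0, 1.954]
force: [-0.5, 0.2, 0.8]
grip_width: 0.0466
grasp_force: 0.0
```

```bash
python3 - <<'E'
from station import bot
from h import *
s=bot.get_state();print(s["tool_pos"],s["force"])
S=Cam(bot.get_image("side"))
cv2.imwrite("pics/g2.png",cv2.resize(S.im[110:240,320:450],(650,600),interpolation=cv2.INTER_CUBIC))
E
```

```text
[ 0.437586   -0.24735828  0.1756685 ] [-0.51651305  0.21384961  0.75110215]
```

View pics/g2.png

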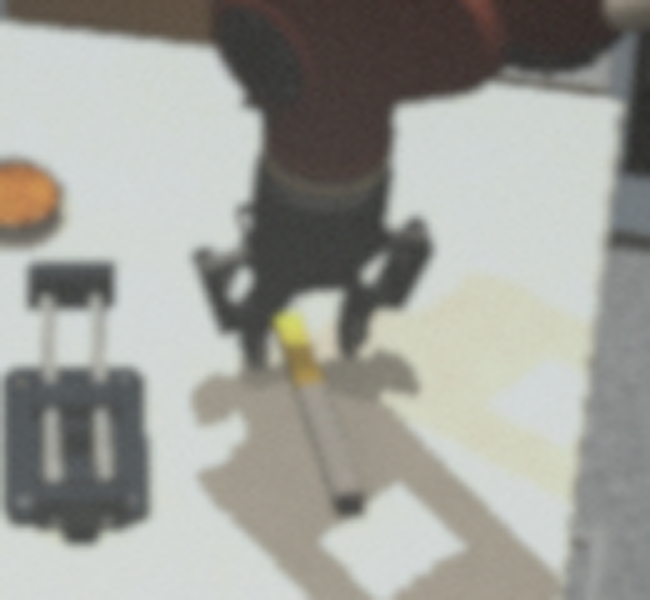

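step_arm(
  slide=[
    [0,0,0],
    [0,0,0],
    [0,0,0],
    [0,0,0],
    [0,0,0],
    [0,0,0],
    [0,0,0],
    [0,0,0],
  ],
  dr=[
    [0,0,0],
    [0,0,0],
    [0,0,0],
    [0,0,0],
    [0,0,0],
    [0,0,0],
    [0,0,0],
    [0,0,0],
  ],
  claw=-1,
  force=70,
)

```text
clock: 8.68
tool_pos: [0.4379, -0.2475, 0.1763]
ee_rot: [3.141, 0.001, 1.954]
force: [-0.4, 1.0, 5.1]
grip_width: 0.0133
grasp_force: 70.1
```

step_arm(
  slide=[
    [0,0,-0.1],
    [0,0,-0.25],
    [0,0,-0.4],
    [0,0,-0.55],
    [0,0,-0.7],
    [0,0,-0.85],
    [0,0,-1],
    [0,0,-1],
  ],
  dr=[
    [0,0,0],
    [0,0,0],
    [0,0,0],
    [0,0,0],
    [0,0,0],
    [0,0,0],
    [0,0,0],
    [0,0,0],
  ],
)

```text
clock: 9.35
tool_pos: [0.4384, -0.248, 0.2788]
ee_rot: [3.139, 0.005, 1.954]
force: [1.0, -0.9, -1.7]
grip_width: 0.0136
grasp_force: 69.4
```

step_arm(
  slide=[
    [0.1,0.06,-0.1],
    [0.22,0.13,-0.2],
    [0.34,0.2,-0.3],
    [0.46,0.27,-0.4],
    [0.58,0.34,-0.47],
    [0.7,0.41,-0.5],
    [0.82,0.48,-0.5],
    [0.95,0.55,-0.5],
  ],
  dr=[
    [0,0,0],
    [0,0,0],
    [0,0,0],
    [0,0,0],
    [0,0,0],
    [0,0,0],
    [0,0,0],
    [0,0,0],
  ],
)

```text
clock: 10.02
tool_pos: [0.4526, -0.1373, 0.3251]
ee_rot: [-3.141, -0.001, 1.954]
force: [-0.7, 0.1, -1.9]
grip_width: 0.0141
grasp_force: 69.4
```

step_arm(
  slide=[
    [0.12,0.07,0],
    [0.24,0.14,0],
    [0.36,0.21,0],
    [0.48,0.28,0],
    [0.6,0.35,0],
    [0.72,0.42,0],
    [0.84,0.49,0],
    [0.95,0.55,0],
  ],
  dr=[
    [0,0,0],
    [0,0,0],
    [0,0,0],
    [0,0,0],
    [0,0,0],
    [0,0,0],
    [0,0,0],
    [0,0,0],
  ],
)

```text
clock: 10.68
tool_pos: [0.4678, -0.0285, 0.3245]
ee_rot: [-3.14, -0.002, 1.954]
force: [0.5, 0.2, -1.2]
grip_width: 0.0138
grasp_force: 69.4
```

step_arm(
  slide=[
    [0.12,0.07,0],
    [0.24,0.14,0],
    [0.36,0.21,0],
    [0.48,0.28,0],
    [0.6,0.35,0],
    [0.72,0.42,0],
    [0.84,0.49,0],
    [0.95,0.55,0],
  ],
  dr=[
    [0,0,0],
    [0,0,0],
    [0,0,0],
    [0,0,0],
    [0,0,0],
    [0,0,0],
    [0,0,0],
    [0,0,0],
  ],
)

```text
clock: 11.35
tool_pos: [0.4832, 0.08, 0.3245]
ee_rot: [-3.139, -0.001, 1.954]
force: [-0.1, -0.5, -0.7]
grip_width: 0.0136
grasp_force: 69.4
```

step_arm(
  slide=[
    [0.12,0.07,0],
    [0.24,0.14,0],
    [0.36,0.21,0],
    [0.48,0.28,0],
    [0.6,0.35,0],
    [0.72,0.42,0],
    [0.84,0.49,0],
    [0.92,0.55,0],
  ],
  dr=[
    [0,0,0.018],
    [0,0,0.036],
    [0,0,0.054],
    [0,0,0.072],
    [0,0,0.09],
    [0,0,0.108],
    [0,0,0.12],
    [0,0,0.128],
  ],
)

```text
clock: 12.02
tool_pos: [0.4996, 0.186, 0.3244]
ee_rot: [-3.139, 0.0, 1.551]
force: [-1.1, 0.2, -1.4]
grip_width: 0.0138
grasp_force: 69.4
```

step_arm(
  slide=[
    [0,0,0],
    [0,0,0],
    [0,0,0],
    [0,0,0],
    [0,0,0],
    [0,0,0],
    [0,0,0],
    [0,0,0],
  ],
  dr=[
    [0,0,0],
    [0,0,0],
    [0,0,0],
    [0,0,0],
    [0,0,0],
    [0,0,0],
    [0,0,0],
    [0,0,0],
  ],
)

```text
clock: 12.68
tool_pos: [0.5008, 0.1843, 0.3258]
ee_rot: [3.141, -0.0, 1.551]
force: [0.2, -0.5, -1.6]
grip_width: 0.0136
grasp_force: 69.4
```

```bash
python3 - <<'E'
from station import bot
from h import *
s=bot.get_state();print(s["tool_pos"],s["ee_rot"],s["force"],s["clock"]);print(rel(s,[.502,.1856,.32],1.553))
S=Cam(bot.get_image("side"));T=Cam(bot.get_image("top"))
cv2.imwrite("pics/g3.png",np.hstack([cv2.resize(S.im[220:380,270:430],(400,400),interpolation=2),cv2.resize(T.im[180:320,190:330],(400,400),interpolation=2)]))
E
```

```text
[0.50081106 0.18430974 0.32579324] [ 3.14144639e+00 -3.48152171e-05  1.55099311e+00] [ 0.22359372 -0.45047281 -1.5837765 ] 12.6833
(array([0.013, 0.012, 0.058]), array([ 0.    , -0.    , -0.0006]))
```

View pics/g3.png

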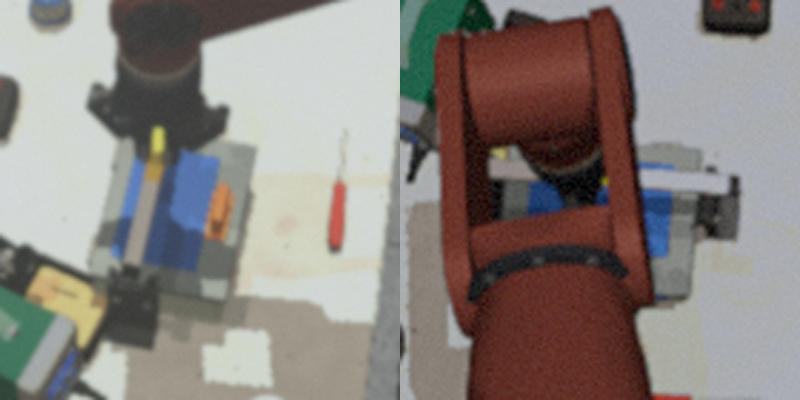

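```bash
python3 - <<'E'
from station import bot
from h import *
np.set_printoptions(precision=1,suppress=True)
s=bot.get_state();p=s["tool_pos"];y=s["ee_rot"][2]-np.pi/2
S=Cam(bot.get_image("side"));T=Cam(bot.get_image("top"))
u=np.array([-np.sin(y),np.cos(y),0]);c=np.array([p[0],p[1],p[2]-.1757+.012])
E=np.array([c+.125*u,c-.125*u,c+.03*u,c-.03*u])
print((S.proj(E)-[270,220]+.3)*2.5);print((T.proj(E)-[190,180]+.3)*2.857+[400,0])
# notch floors for the box pose
b=np.array([.482,.186]);w=-.0183;R=np.array([[np.cos(w),-np.sin(w)],[np.sin(w),np.cos(w)]])
N=np.array([np.r_[b+R@q,.112] for q in np.array([[-.005,.1],[.045,.1],[-.005,-.1],[.045,-.1]])])
print((S.proj(N)-[270,220]+.3)*2.5);print((T.proj(N)-[190,180]+.3)*2.857+[400,0])
a=[cv2.resize(S.im[295:365,290:360],(560,560),interpolation=2)[:, :390],cv2.resize(T.im[220:270,280:330],(560,560),interpolation=2)[:,:400]]
cv2.imwrite("pics/g4.png",np.hstack(a))
for c_,o,k in((S,[290,295],8),(T,[280,220],11.2)): print("zoom",(c_.proj(np.r_[E[:2],N])-o+.45)*k)
E
```

```text
[[129.  271.8]
 [182.1  46.1]
 [150.4 181.2]
 [163.1 127.1]]
[[441.7 162.3]
 [737.5 182.3]
 [553.6 169.9]
 [624.6 174.7]]
[[160.  277.4]
 [107.6 267.5]
 [199.4  99.4]
 [150.4  90.9]]
[[478.1 202.7]
 [484.3 146.9]
 [706.6 218. ]
 [710.9 161.8]]
zoom [[ 254.1  271. ]
 [ 424.  -451.1]
 [ 353.1  288.8]
 [ 185.4  257.1]
 [ 479.3 -280.7]
 [ 322.6 -308. ]]
zoom [[-842.9  189.9]
 [ 316.9  268.2]
 [-700.   348.3]
 [-676.   129.5]
 [ 195.5  408.3]
 [ 212.3  188.1]]
```

View pics/g4.png

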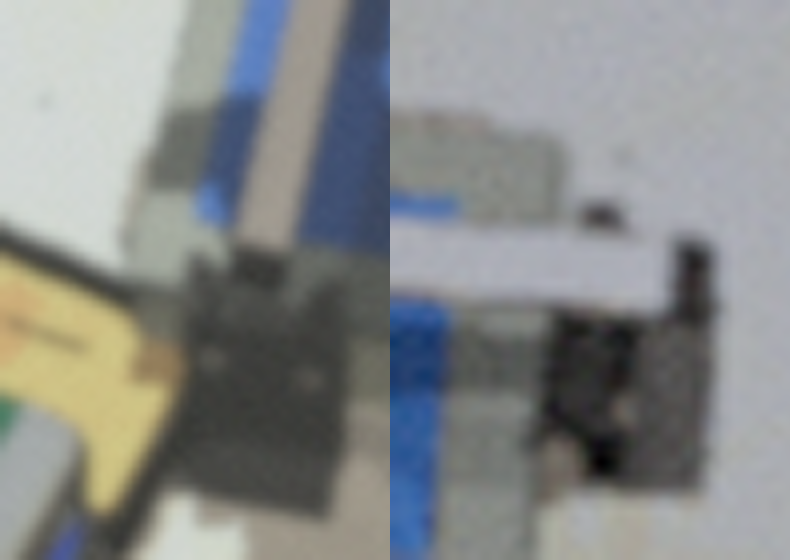

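step_arm(
  slide=[
    [0.01,0,0.08],
    [0.01,0,0.16],
    [0.01,0,0.24],
    [0.01,0,0.3],
    [0.01,0,0.36],
    [0.01,0,0.42],
    [0.01,0,0.47],
    [0.01,0,0.5],
  ],
  dr=[
    [0,0,0],
    [0,0,0],
    [0,0,0],
    [0,0,0],
    [0,0,0],
    [0,0,0],
    [0,0,0],
    [0,0,0],
  ],
)

```text
clock: 13.55
tool_pos: [0.5005, 0.1855, 0.2747]
ee_rot: [-3.14, 0.0, 1.551]
force: [-0.1, 0.5, -2.7]
grip_width: 0.0138
grasp_force: 69.4
```

step_arm(
  slide=[
    [0,0,0.02],
    [0,0,0.04],
    [0,0,0.06],
    [0,0,0.08],
    [0,0,0.09],
    [0,0,0.1],
    [0,0,0.1],
    [0,0,0.1],
  ],
  dr=[
    [0,0,0],
    [0,0,0],
    [0,0,0],
    [0,0,0],
    [0,0,0],
    [0,0,0],
    [0,0,0],
    [0,0,0],
  ],
)

```text
clock: 14.22
tool_pos: [0.5008, 0.1856, 0.2658]
ee_rot: [3.141, 0.0, 1.552]
force: [-0.5, -0.7, -1.9]
grip_width: 0.0131
grasp_force: 69.4
```

step_arm(
  slide=[
    [0,0,0.005],
    [0,0,0.01],
    [0,0,0.015],
    [0,0,0.02],
    [0,0,0.025],
    [0,0,0.025],
    [0,0,0.025],
    [0,0,0.025],
  ],
  dr=[
    [0,0,0],
    [0,0,0],
    [0,0,0],
    [0,0,0],
    [0,0,0],
    [0,0,0],
    [0,0,0],
    [0,0,0],
  ],
)

```text
clock: 14.88
tool_pos: [0.501, 0.1856, 0.2643]
ee_rot: [-3.141, 0.0, 1.552]
force: [-2.9, 0.4, 5.6]
grip_width: 0.0134
grasp_force: 70.3
```

step_arm(
  slide=[
    [0,0,0],
    [0,0,0],
    [0,0,0],
    [0,0,0],
    [0,0,0],
    [0,0,0],
    [0,0,0],
    [0,0,0],
  ],
  dr=[
    [0,0,0],
    [0,0,0],
    [0,0,0],
    [0,0,0],
    [0,0,0],
    [0,0,0],
    [0,0,0],
    [0,0,0],
  ],
  claw=-0.1,
)

```text
clock: 15.55
tool_pos: [0.5008, 0.1856, 0.2631]
ee_rot: [-3.141, -0.0, 1.551]
force: [-1.2, 0.8, -0.5]
grip_width: 0.0382
grasp_force: 0.0
```

step_arm(
  slide=[
    [0,0,-0.08],
    [0,0,-0.2],
    [0,0,-0.3],
    [0,0,-0.42],
    [0,0,-0.54],
    [0,0,-0.66],
    [0,0,-0.78],
    [0,0,-0.85],
  ],
  dr=[
    [0,0,0],
    [0,0,0],
    [0,0,0],
    [0,0,0],
    [0,0,0],
    [0,0,0],
    [0,0,0],
    [0,0,0],
  ],
)

```text
clock: 16.22
tool_pos: [0.5013, 0.1857, 0.3509]
ee_rot: [3.138, -0.001, 1.552]
force: [-0.3, 0.2, -0.0]
grip_width: 0.0385
grasp_force: 0.0
```

```bash
python3 - <<'E'
from station import bot
from h import *
np.set_printoptions(precision=1,suppress=True)
s=bot.get_state();print(s["tool_pos"],s["clock"])
S=Cam(bot.get_image("side"));T=Cam(bot.get_image("top"))
b=np.array([.482,.186]);w=-.0183;R=np.array([[np.cos(w),-np.sin(w)],[np.sin(w),np.cos(w)]])
N=np.array([np.r_[b+R@q[:2],q[2]] for q in np.array([[.02,.125,.1],[.02,-.125,.1],[-.045,0,.099]])])
print((S.proj(N)-[290,240]+.4)*4.6,(T.proj(N)-[200,215]+.4)*3.0+[400,0])
cv2.imwrite("pics/g5.png",np.hstack([cv2.resize(S.im[240:370,290:376],(396,598),interpolation=2),np.vstack([cv2.resize(T.im[215:305,200:333],(399,270),interpolation=2),np.zeros((328,399,3),np.uint8)])]))
E
```

```text
[0.5 0.2 0.4] 16.2167
[[144.5 463.9]
 [238.5  57.7]
 [314.4 274.8]] [[428.9  79.6]
 [724.8  99.2]
 [569.4 166.1]]
```

View pics/g5.png

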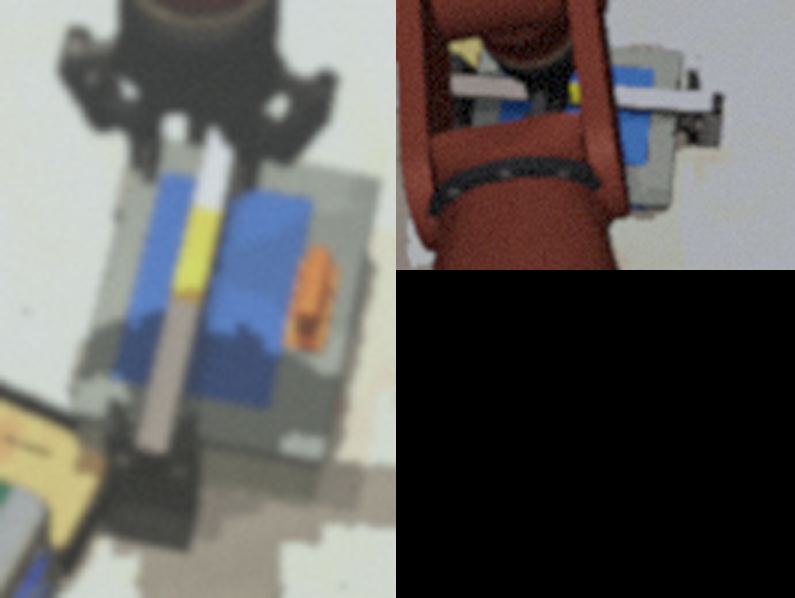

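step_arm(
  slide=[
    [0,-0.1,0],
    [0,-0.2,0],
    [0,-0.3,0],
    [0,-0.4,0],
    [0,-0.5,0],
    [0,-0.6,0],
    [0,-0.65,0],
    [0,-0.65,0],
  ],
  dr=[
    [0,0,0],
    [0,0,0],
    [0,0,0],
    [0,0,0],
    [0,0,0],
    [0,0,0],
    [0,0,0],
    [0,0,0],
  ],
)

```text
clock: 16.98
tool_pos: [0.4344, 0.1869, 0.348]
ee_rot: [-3.141, 0.0, 1.552]
force: [0.4, 0.5, 0.0]
grip_width: 0.0385
grasp_force: 0.0
```

step_arm(
  slide=[
    [0,0,0.1],
    [0,0,0.2],
    [0,0,0.3],
    [0,0,0.4],
    [0,0,0.5],
    [0,0,0.6],
    [0,0,0.6],
    [0,0,0.6],
  ],
  dr=[
    [0,0,0],
    [0,0,0],
    [0,0,0],
    [0,0,0],
    [0,0,0],
    [0,0,0],
    [0,0,0],
    [0,0,0],
  ],
)

```text
clock: 17.65
tool_pos: [0.4354, 0.1867, 0.287]
ee_rot: [-3.139, 0.001, 1.551]
force: [-0.2, 0.7, 0.7]
grip_width: 0.038
grasp_force: 0.0
```

```bash
python3 - <<'E'
from station import bot
from h import *
np.set_printoptions(precision=4,suppress=True)
s=bot.get_state();print(s["tool_pos"],s["ee_rot"],s["clock"]);print(rel(s,[.4365,.1868,.247],1.5525))
S=Cam(bot.get_image("side"))
m,us,n=blob(S.im,(22,90,90),(35,255,255),(300,260,360,340));print("yellow",us,n,S.onplane([us],.1))
m,us,n=blob(S.im,(5,110,90),(21,255,255),(345,285,372,325));print("orange",us,n,S.onplane([us],.085))
g=s["tool_pos"]-[0,0,.155];print((S.proj([g,g-[0,0,.018]])-[285,240]+.4)*5)
cv2.imwrite("pics/g6.png",cv2.resize(S.im[240:360,285:405],(600,600),interpolation=2))
E
```

```text
[0.4354 0.1867 0.287 ] [-3.1391  0.0007  1.5514] 17.65
(array([0.002, 0.012, 0.4  ]), array([-0.0008,  0.0002, -0.0004]))
yellow [326.1522 303.471 ] 138 [[0.5106 0.2128 0.1   ]]
orange [357.4851 305.2687] 134 [[0.4361 0.1956 0.085 ]]
[[372.9246 265.8938]
 [371.2947 284.1062]]
```

View pics/g6.png

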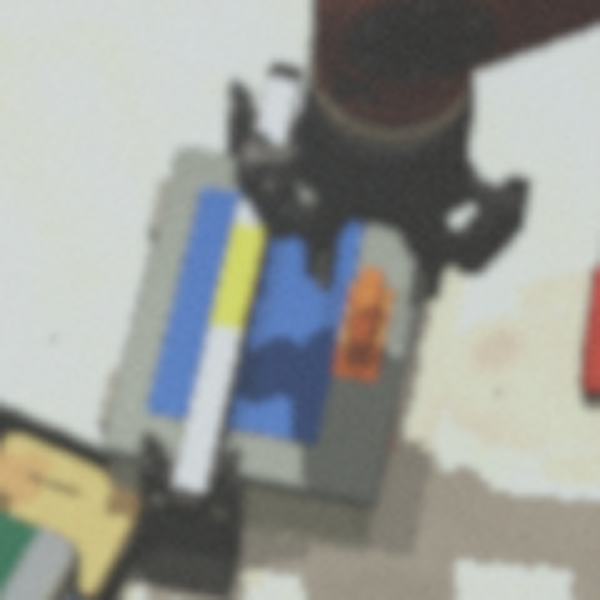

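```bash
python3 - <<'E'
from station import bot
from h import *
np.set_printoptions(precision=4,suppress=True)
S=Cam(bot.get_image("side"))
uv=np.array([(232,95),(238,150),(240,185),(265,215),(300,232),(318,275),(432,295),(455,265),(525,185)])/5-.4+[285,240]
d=cv2.undistortPoints(uv.reshape(-1,1,2),S.K,np.array([S.k1,0,0,0.]))[:,0];r=np.c_[d,np.ones(len(d))]@S.R.T
for y in(.187,.2):
    P=S.c+r*((y-S.c[1])/r[:,1])[:,None];print(y,(P[:,[0,2]]-[.4354,.287-.173])*1000)
E
```

```text
0.187 [[ 68.8621 150.7682]
 [ 65.8616 104.8   ]
 [ 64.7152  73.9055]
 [ 52.6261  50.0457]
 [ 35.7239  39.4558]
 [ 26.009    0.8568]
 [-29.5178  -0.3958]
 [-38.4953  32.1596]
 [-64.6628 114.3478]]
0.2 [[ 66.567  171.6997]
 [ 63.6212 126.5704]
 [ 62.4958  96.2396]
 [ 50.6273  72.8152]
 [ 34.0335  62.4186]
 [ 24.4959  24.524 ]
 [-30.0176  23.2942]
 [-38.8313  55.2555]
 [-64.5213 135.9439]]
```

step_arm(
  slide=[
    [0,0.01,0.06],
    [0,0.01,0.12],
    [0,0.01,0.18],
    [0,0.01,0.24],
    [0,0.01,0.3],
    [0,0.01,0.36],
    [0,0.01,0.4],
    [0,0.01,0.4],
  ],
  dr=[
    [0,0,0],
    [0,0,0],
    [0,0,0],
    [0,0,0],
    [0,0,0],
    [0,0,0],
    [0,0,0],
    [0,0,0],
  ],
)

```text
clock: 18.42
tool_pos: [0.4362, 0.1867, 0.2469]
ee_rot: [-3.139, 0.001, 1.551]
force: [-0.3, 0.5, 0.1]
grip_width: 0.0382
grasp_force: 0.0
```

step_arm(
  slide=[
    [0,0,0],
    [0,0,0],
    [0,0,0],
    [0,0,0],
    [0,0,0],
    [0,0,0],
    [0,0,0],
    [0,0,0],
  ],
  dr=[
    [0,0,0],
    [0,0,0],
    [0,0,0],
    [0,0,0],
    [0,0,0],
    [0,0,0],
    [0,0,0],
    [0,0,0],
  ],
  claw=-1,
  force=70,
)

```text
clock: 19.08
tool_pos: [0.4371, 0.1869, 0.2486]
ee_rot: [3.141, -0.0, 1.551]
force: [1.3, -1.1, 1.3]
grip_width: 0.0102
grasp_force: 68.9
```

step_arm(
  slide=[
    [0,0.019,-0.011],
    [0,0.038,-0.022],
    [0,0.058,-0.033],
    [0,0.077,-0.044],
    [0,0.097,-0.054],
    [0,0.117,-0.064],
    [0,0.117,-0.064],
    [0,0.117,-0.064],
  ],
  dr=[
    [0.0032,0,0],
    [0.0064,0,0],
    [0.0095,0,0],
    [0.0127,0,0],
    [0.0159,0,0],
    [0.0191,0,0],
    [0.0191,0,0],
    [0.0191,0,0],
  ],
)

```text
clock: 19.75
tool_pos: [0.449, 0.1866, 0.2551]
ee_rot: [-3.082, -0.0, 1.551]
force: [3.1, 0.7, -3.2]
grip_width: 0.0107
grasp_force: 70.0
```

step_arm(
  slide=[
    [0,0.029,-0.017],
    [0,0.058,-0.033],
    [0,0.087,-0.049],
    [0,0.117,-0.064],
    [0,0.146,-0.079],
    [0,0.17,-0.091],
    [0,0.17,-0.091],
    [0,0.17,-0.091],
  ],
  dr=[
    [0.0048,0,0],
    [0.0095,0,0],
    [0.0143,0,0],
    [0.0191,0,0],
    [0.0239,0,0],
    [0.0277,0,0],
    [0.0277,0,0],
    [0.0277,0,0],
  ],
)

```text
clock: 20.42
tool_pos: [0.4665, 0.1863, 0.2628]
ee_rot: [-2.995, -0.0, 1.551]
force: [5.2, -0.5, -3.0]
grip_width: 0.0106
grasp_force: 70.1
```

step_arm(
  slide=[
    [0,0,0],
    [0,0,0],
    [0,0,0],
    [0,0,0],
    [0,0,0],
    [0,0,0],
    [0,0,0],
    [0,0,0],
  ],
  dr=[
    [0,0,0],
    [0,0,0],
    [0,0,0],
    [0,0,0],
    [0,0,0],
    [0,0,0],
    [0,0,0],
    [0,0,0],
  ],
)

```text
clock: 21.08
tool_pos: [0.4662, 0.1863, 0.2628]
ee_rot: [-2.996, -0.0, 1.552]
force: [6.4, -0.2, -3.5]
grip_width: 0.0105
grasp_force: 70.0
```

```bash
python3 - <<'E'
from station import bot
from h import *
np.set_printoptions(precision=4,suppress=True)
s=bot.get_state();print(s["tool_pos"],s["ee_rot"],s["force"],s["wrist_torque"],s["grip_width"],s["clock"],abs(s["joint_vel"]).max())
R=Rn.from_euler("xyz",s["ee_rot"]).as_matrix();print("grasp pt",s["tool_pos"]+R@[0,0,.155])
S=Cam(bot.get_image("side"))
b=np.array([.482,.186]);w=-.0183;Rz=np.array([[np.cos(w),-np.sin(w)],[np.sin(w),np.cos(w)]])
for th in(0,.06,.147,.2):
    P=[]
    for d,y,h in((136,88,12),(136,-88,12)):
        x=.068+(-d*np.cos(th)+h*np.sin(th))/1e3;P.append(np.r_[b+Rz@[x,y/1e3],.056+(d*np.sin(th)+h*np.cos(th))/1e3])
    print(th,(S.proj(P)-[285,240]+.4)*5)
cv2.imwrite("pics/g7.png",cv2.resize(S.im[240:360,285:405],(600,600),interpolation=2))
E
```

```text
[0.4662 0.1863 0.2628] [-2.9964 -0.0001  1.5516] [ 6.3729 -0.2147 -3.5405] [ 0.0266 -1.0868 -0.2037] 0.010527376733569403 21.0833 0.0017803403268899702
grasp pt [0.4438 0.1867 0.1094]
0 [[378.8931 497.2095]
 [439.2946 186.2898]]
0.06 [[377.6737 489.607 ]
 [438.4022 177.7793]]
0.147 [[374.075  478.243 ]
 [435.3849 165.1489]]
0.2 [[370.8154 471.1543]
 [432.5419 157.3224]]
```

View pics/g7.png

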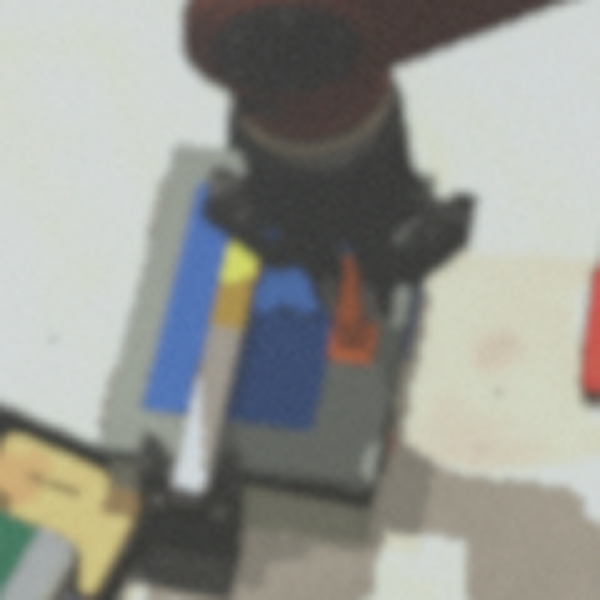

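```bash
python3 -c "
from station import bot
print(bot.sign_off())"
```

```text
the job is handed in; nothing more can be done
None
```

The keeper bar is resting in both notches and released. The seal is broken, and the arm is holding the lid steady with its front edge about 2 cm up, clear of the bar. I handed the job in at about 21 s of the 56 s allowed; sign-off returned no verdict.

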